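Set the spice jars into the serving caddy in reverse order

ROBOT

A 6-joint arm with a two-finger parallel gripper is mounted at the origin on the work surface. World frame = base frame: x ahead of the robot, y to its left, z up, the work surface at z = 0. Lengths are in m, angles in rad, forces in N, time in s.
With the tool pointing down it reaches from about 0.275 to 0.825 m from the base axis. Payload 5.2 kg.
Tool frame: the origin (TCP) lies midway between the tips of the shut fingers; the grasp point (between the pads) lies 19 mm behind it (robot.grasp_offset is the distance from the TCP to the grasp point, in m); x points along the fingers, z is the direction in which the jaws open and shut, and the axes are right-handed (so a half turn about x gives the same grasp; the last joint's range is limited). The gripper opens to 93 mm and grips with 3 to 60 N. Pads are 15 mm wide; open, the fingers measure 128 mm over their backs; the gripper's body (75 mm by 188 mm) begins 65 mm behind the grasp point.
Start: joints at [-1.543, 0.259, 1.535, -0, 1.348, -0.203], TCP at [0.126, -0.535, 0.219] pointing down, gripper open.
Joint ranges: [-3.14, 3.14], [-0.91, 2.08], [0.19, 2.58], [-1.22, 4.36], [0.22, 2.71], [-3.12, 3.12]. Speed limits (rad/s): [2.57, 2.57, 3.14, 3.14, 3.14, 3.14].

INTERFACE

Orientations are given as a unit quaternion [w, x, y, z].
In Python, from cell import robot gives the robot as it stands.
- The arm moves only by the shell command python3 -m pendant 'ROWS'. ROWS is JSON, a list of rows, each a list of 3 entries, a list of its own where there are three numbers: the opening, from 0 (shut) to 1 (fully open), then the shift along the tool's x, y, z in m, then the turn, a rotation vector about the tool's x, y, z in rad. A call has 1 to 5 rows; each row is the pose to reach, as a shift and turn from the pose commanded when the call began, along the tool's axes at that moment; what a row does not reach only later rows make up. A row lasts 1/8 s, in which the tool goes at most 62.5 mm and 10.7 degrees, less where a joint would pass 70% of its speed; a pose out of reach is approached as far as the arm can. A call with a gripper value outside its range is refused whole. The fingers move at their own pace and stop on an object; the grip force is fixed at half the most. Time passes only in rows, so rows that repeat a pose let the fingers close. It gives the time, the measured TCP pose, the force and the opening at its end, in the units of the state.
- robot.read_state(): the state, without advancing time (a new reading comes with each control period).
- robot.read_camera(name): name is "scene" or "top"; returns the picture (420x560x3 uint8, blue, green, red); there is no depth.
- robot.camera_model(name): a dict with "intrinsics" (3x3 intrinsics, pixels), "D" ([k1, k2, p1, p2, k3] as OpenCV has them; the pictures are not rectified), "T" (4x4, takes a point from camera to world coordinates). Camera axes: x right, y down, z forward; pixel columns grow to the right and rows downward; lengths in m; the calibration is good to about 2 mm. A picture is of the moment at which its call begins. camera_model takes no time and is no camera call.
- robot.hand_in(): hands the job in, once; it reports no verdict.
The state is a dict: "time_s": time; "q": joint angles; "dq": joint speeds; "tau": joint torques, N m; "tcp_pos": TCP position; "tcp_rot": TCP orientation; "force": force on the tool from outside, world axes, zero at the start; "torque": the same for the moment, N m; "opening": finger opening in m.
Only numpy, scipy, OpenCV 4.12 (cv2) and the standard library are available. Lean on these libraries where they do the work, as an engineer would, in place of code of your own. Each camera call takes 0.05 s, during which the arm holds its last target.

TASK

Move the four spice jars from the pale wooden pantry rack into the dark steel serving caddy in reverse order: the jar at the left end of the pantry rack goes into the rightmost compartment of the caddy, the second from the left into the second from the right, and so on. Set each jar down upright on the floor of its compartment without dropping it and let go of it. Left and right are as seen from the robot; each compartment of the pantry rack has a mat in the colour of the cap of the jar that starts there.

Things in the scene. Friction and masses are not known exactly. Their poses are not given: they have to be found in the camera images.
- jar_red: Closed spice jar, red cap, brick-red contents, paper band: upright cylinder 42 mm in diameter, 95 mm tall (cap: top 21 mm, same diameter; a 4 mm neck groove below it), about 0.16 kg, loose. Origin: centre of its underside; z up. Starts upright on the mat of its own colour, one jar per compartment of the pale wooden pantry rack.
- jar_yellow: Closed spice jar, yellow cap, ochre contents, paper band: upright cylinder 42 mm in diameter, 95 mm tall (cap: top 21 mm, same diameter; a 4 mm neck groove below it), about 0.16 kg, loose. Origin: centre of its underside; z up. Starts upright on the mat of its own colour, one jar per compartment of the pale wooden pantry rack.
- jar_green: Closed spice jar, green cap, olive-green contents, paper band: upright cylinder 42 mm in diameter, 95 mm tall (cap: top 21 mm, same diameter; a 4 mm neck groove below it), about 0.16 kg, loose. Origin: centre of its underside; z up. Starts upright on the mat of its own colour, one jar per compartment of the pale wooden pantry rack.
- jar_blue: Closed spice jar, blue cap, off-white contents, paper band: upright cylinder 42 mm in diameter, 95 mm tall (cap: top 21 mm, same diameter; a 4 mm neck groove below it), about 0.16 kg, loose. Origin: centre of its underside; z up. Starts upright on the mat of its own colour, one jar per compartment of the pale wooden pantry rack.
- mat_red: Red mat, 56 mm square, 3 mm thick, fixed on the floor of one pantry-rack compartment, under the red jar at the start; its flap lies on the rack's far wall, top 24 mm above the table. Origin: centre of its underside, 6 mm above the table. x away from the robot, y along the row to the robot's left. Stays there when the jar is taken.
- mat_yellow: Yellow mat, 56 mm square, 3 mm thick, fixed on the floor of one pantry-rack compartment, under the yellow jar at the start; its flap lies on the rack's far wall, top 24 mm above the table. Origin: centre of its underside, 6 mm above the table. x away from the robot, y along the row to the robot's left. Stays there when the jar is taken.
- mat_green: Green mat, 56 mm square, 3 mm thick, fixed on the floor of one pantry-rack compartment, under the green jar at the start; its flap lies on the rack's far wall, top 24 mm above the table. Origin: centre of its underside, 6 mm above the table. x away from the robot, y along the row to the robot's left. Stays there when the jar is taken.
- mat_blue: Blue mat, 56 mm square, 3 mm thick, fixed on the floor of one pantry-rack compartment, under the blue jar at the start; its flap lies on the rack's far wall, top 24 mm above the table. Origin: centre of its underside, 6 mm above the table. x away from the robot, y along the row to the robot's left. Stays there when the jar is taken.
- pantry_rack: Pale wooden pantry rack, fixed, full at the start, 66 (x) by 252 (y) by 22 mm high; a row of 4 open compartments 58 mm square inside, floor 6 mm above the table, walls 4 mm thick, tops at 22 mm. Origin: middle of its underside; x away from the robot, y along the row to the robot's left. Compartment centres: x = 0, y = +93 (leftmost), +31, -31, -93 mm. Its row may be turned up to 20 degrees.
- serving_caddy: Dark steel caddy, fixed, empty at the start, 66 (x) by 252 (y) by 22 mm high; a row of 4 open compartments 58 mm square inside, floor 6 mm above the table, walls 4 mm thick, tops at 22 mm. Origin: middle of its underside; x away from the robot, y along the row to its left. Compartment centres: x = 0, y = +93 (leftmost), +31, -31, -93 mm. Stands left or right of the pantry rack.

How it is judged:
At the end, for the whole second after the job is handed in: Every jar is upright (0.1 rad) on the caddy floor (4 mm), within 12 mm in x and y of the centre of the compartment that mirrors its start (jar from the rack's left end in the caddy's right end, and so on), released and at rest (x of jar_red in the frame of serving_caddy between -0.012 and 0.012 m and z of jar_red in the frame of serving_caddy between 0.002 and 0.01 m and angle between each of jar_red, jar_yellow, jar_green, jar_blue's own z axis and vertical below 0.1 rad and linear speed of each of jar_red, jar_yellow, jar_green, jar_blue below 0.02 m/s and angular speed of each of jar_red, jar_yellow, jar_green, jar_blue below 0.3 rad/s and contact force between the fingers and jar_red below 0.05 N and x of jar_yellow in the frame of serving_caddy between -0.012 and 0.012 m and z of jar_yellow in the frame of serving_caddy between 0.002 and 0.01 m and contact force between the fingers and jar_yellow below 0.05 N and x of jar_green in the frame of serving_caddy between -0.012 and 0.012 m and z of jar_green in the frame of serving_caddy between 0.002 and 0.01 m and contact force between the fingers and jar_green below 0.05 N and x of jar_blue in the frame of serving_caddy between -0.012 and 0.012 m and z of jar_blue in the frame of serving_caddy between 0.002 and 0.01 m and contact force between the fingers and jar_blue below 0.05 N and ((y of mat_red in the frame of pantry_rack between 0.073 and 0.113 m and y of jar_red in the frame of serving_caddy between -0.105 and -0.081 m) or (y of mat_red in the frame of pantry_rack between 0.011 and 0.051 m and y of jar_red in the frame of serving_caddy between -0.043 and -0.019 m) or (y of mat_red in the frame of pantry_rack between -0.051 and -0.011 m and y of jar_red in the frame of serving_caddy between 0.019 and 0.043 m) or (y of mat_red in the frame of pantry_rack between -0.113 and -0.073 m and y of jar_red in the frame of serving_caddy between 0.081 and 0.105 m)) and ((y of mat_yellow in the frame of pantry_rack between 0.073 and 0.113 m and y of jar_yellow in the frame of serving_caddy between -0.105 and -0.081 m) or (y of mat_yellow in the frame of pantry_rack between 0.011 and 0.051 m and y of jar_yellow in the frame of serving_caddy between -0.043 and -0.019 m) or (y of mat_yellow in the frame of pantry_rack between -0.051 and -0.011 m and y of jar_yellow in the frame of serving_caddy between 0.019 and 0.043 m) or (y of mat_yellow in the frame of pantry_rack between -0.113 and -0.073 m and y of jar_yellow in the frame of serving_caddy between 0.081 and 0.105 m)) and ((y of mat_green in the frame of pantry_rack between 0.073 and 0.113 m and y of jar_green in the frame of serving_caddy between -0.105 and -0.081 m) or (y of mat_green in the frame of pantry_rack between 0.011 and 0.051 m and y of jar_green in the frame of serving_caddy between -0.043 and -0.019 m) or (y of mat_green in the frame of pantry_rack between -0.051 and -0.011 m and y of jar_green in the frame of serving_caddy between 0.019 and 0.043 m) or (y of mat_green in the frame of pantry_rack between -0.113 and -0.073 m and y of jar_green in the frame of serving_caddy between 0.081 and 0.105 m)) and ((y of mat_blue in the frame of pantry_rack between 0.073 and 0.113 m and y of jar_blue in the frame of serving_caddy between -0.105 and -0.081 m) or (y of mat_blue in the frame of pantry_rack between 0.011 and 0.051 m and y of jar_blue in the frame of serving_caddy between -0.043 and -0.019 m) or (y of mat_blue in the frame of pantry_rack between -0.051 and -0.011 m and y of jar_blue in the frame of serving_caddy between 0.019 and 0.043 m) or (y of mat_blue in the frame of pantry_rack between -0.113 and -0.073 m and y of jar_blue in the frame of serving_caddy between 0.081 and 0.105 m))); the robot touches nothing.
It fails at once if the red jar is dropped or thrown (moves faster than 0.6 m/s with no finger on it) (linear speed of jar_red above 0.6 m/s and contact force between the fingers and jar_red below 0.05 N).
It fails at once if the yellow jar is dropped or thrown (moves faster than 0.6 m/s with no finger on it) (linear speed of jar_yellow above 0.6 m/s and contact force between the fingers and jar_yellow below 0.05 N).
It fails at once if the green jar is dropped or thrown (moves faster than 0.6 m/s with no finger on it) (linear speed of jar_green above 0.6 m/s and contact force between the fingers and jar_green below 0.05 N).
It fails at once if the blue jar is dropped or thrown (moves faster than 0.6 m/s with no finger on it) (linear speed of jar_blue above 0.6 m/s and contact force between the fingers and jar_blue below 0.05 N).
It also fails if it takes over 109 s, if anything falls off the work surface, if the arm or the gripper's body presses on something with over 40 N, if the wrist force passes 120 N, or if a joint passes its speed limit or range.

## Working session

There is one attempt and no reset: what is moved stays moved. The work goes in short steps, Python scripts to look and compute and a shell command to move; the robot and the scene stay as the last step left them, time stands still between calls to the robot, and variables do not carry over. Pictures are saved under pics/ and viewed, and the job is handed in when it is done.

```bash
ls; mkdir -p pics; python3 - <<'E'
from cell import robot
import cv2,numpy as np
s=robot.read_state(); print({k:np.round(v,4).tolist() for k,v in s.items()}, robot.grasp_offset)
for n in("scene","top"):
    cv2.imwrite(f"pics/{n}0.png",robot.read_camera(n))
    m=robot.camera_model(n);print(n,np.round(m["intrinsics"],1).tolist(),m["D"],np.round(m["T"],3).tolist())
E
```

```text
pics
{'time_s': 0.0, 'q': [-1.5428, 0.2593, 1.5361, -0.0, 1.348, -0.2028], 'dq': [0.0004, -0.0001, -0.0007, -0.0009, 0.0019, -0.0004], 'tau': [0.0008, -43.7306, -28.3996, 0.0721, 0.0414, -0.0001], 'tcp_pos': [0.1258, -0.5349, 0.2178], 'tcp_rot': [0.5538, 0.4396, 0.5547, -0.4386], 'force': [0.3317, -0.0668, 1.067], 'torque': [0.0377, -0.0377, -0.0079], 'opening': 0.0929} 0.0188
scene [[457.4, 0.0, 278.0], [0.0, 457.4, 215.2], [0.0, 0.0, 1.0]] [-0.14567568  0.          0.          0.          0.        ] [[0.213, 0.849, -0.484, 0.931], [0.977, -0.189, 0.098, -0.09], [-0.008, -0.493, -0.87, 0.753], [0.0, 0.0, 0.0, 1.0]]
top [[386.2, 0.0, 283.3], [0.0, 386.2, 220.6], [0.0, 0.0, 1.0]] [-0.01120587  0.          0.          0.          0.        ] [[-0.008, -0.993, 0.119, 0.401], [-1.0, 0.008, -0.002, 0.009], [0.001, -0.119, -0.993, 0.946], [0.0, 0.0, 0.0, 1.0]]
```

View pics/scene0.png

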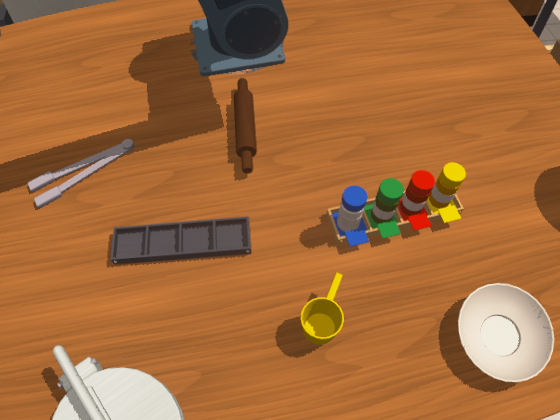

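View pics/top0.png

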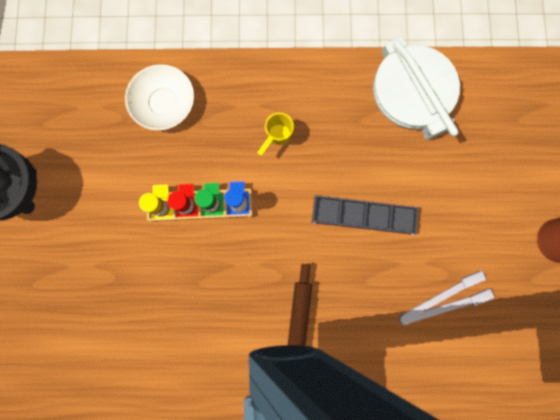

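The top view shows the rack at columns 145-255, row 203, with caps yellow, red, green, blue from the robot's left. The empty caddy is at about (365,215). So yellow goes to the caddy's right end, and blue to its left end. Next I'll measure with masks.

```bash
cat > h.py <<'E'
import cv2,numpy as np
from cell import robot
def ray(n,px):
    m=robot.camera_model(n);K=np.array(m["intrinsics"]);D=np.array(m["D"]);T=np.array(m["T"])
    u=cv2.undistortPoints(np.array(px,float).reshape(-1,1,2),K,D).reshape(-1,2)
    d=np.c_[u,np.ones(len(u))]@T[:3,:3].T
    return T[:3,3],d
def plane(n,px,z):
    o,d=ray(n,px);return o+d*((z-o[2])/d[:,2])[:,None]
def proj(n,P):
    m=robot.camera_model(n);T=np.linalg.inv(np.array(m["T"]))
    return cv2.projectPoints(np.array(P,float).reshape(-1,1,3),cv2.Rodrigues(T[:3,:3])[0],T[:3,3],np.array(m["intrinsics"]),np.array(m["D"]))[0].reshape(-1,2)
def tri(pa,pb):
    oa,da=ray("scene",pa);ob,db=ray("top",pb);out=[]
    for a,b in zip(da,db):
        A=np.c_[a,-b];s=np.linalg.lstsq(A,ob-oa,rcond=None)[0]
        P,Q=oa+a*s[0],ob+b*s[1];out.append(np.r_[(P+Q)/2,np.linalg.norm(P-Q)])
    return np.array(out)
E
python3 - <<'E'
from h import *
for n,box in(("scene",(90,200,270,280)),("top",(300,185,430,245))):
    im=cv2.imread(f"pics/{n}0.png");x0,y0,x1,y1=box
    hsv=cv2.cvtColor(im,cv2.COLOR_BGR2HSV)
    m=np.zeros(im.shape[:2],np.uint8)
    m[y0:y1,x0:x1]=((hsv[...,1]<110)&(hsv[...,2]<140))[y0:y1,x0:x1]*255
    c=max(cv2.findContours(m,0,2)[0],key=cv2.contourArea)
    r=cv2.minAreaRect(c);b=cv2.boxPoints(r)
    ap=cv2.approxPolyDP(cv2.convexHull(c),4,True).reshape(-1,2)
    print(n,r,ap.tolist());
    for z in(0,0.022):
        P=plane(n,b,z)[:,:2];print(z,P.round(4).tolist(),P.mean(0).round(4),np.linalg.norm(np.diff(P,axis=0),axis=1).round(3))
    cv2.imwrite(f"pics/c_{n}.png",cv2.resize(im[y0:y1,x0:x1],None,fx=4,fy=4,interpolation=2)[:600,:800])
    rb=(320,150,480,250) if n=="scene" else (130,170,270,230);x0,y0,x1,y1=rb
    cv2.imwrite(f"pics/r_{n}.png",cv2.resize(im[y0:y1,x0:x1],None,fx=5,fy=5,interpolation=2)[:600,:800])
E
```

```text
scene ((179.2289581298828, 240.15711975097656), (36.986732482910156, 141.05064392089844), 85.36454010009766) [[248, 217], [248, 253], [121, 263], [110, 259], [114, 227]]
0 [[0.4673, -0.3293], [0.5014, -0.0611], [0.5781, -0.0698], [0.5462, -0.3264]] [ 0.5232 -0.1966] [0.27  0.077 0.259]
0.022 [[0.4808, -0.3223], [0.5139, -0.0619], [0.5884, -0.0704], [0.5574, -0.3195]] [ 0.5351 -0.1935] [0.262 0.075 0.251]
top ((365.16864013671875, 214.53868103027344), (104.99568176269531, 26.936668395996094), 6.581944942474365) [[315, 196], [415, 207], [416, 232], [312, 221]]
0 [[0.5114, -0.062], [0.5783, -0.0708], [0.546, -0.3293], [0.4794, -0.3183]] [ 0.5288 -0.1951] [0.068 0.26  0.067]
0.022 [[0.5088, -0.0603], [0.5742, -0.069], [0.5426, -0.3214], [0.4776, -0.3107]] [ 0.5258 -0.1903] [0.066 0.254 0.066]
```

View pics/c_scene.png

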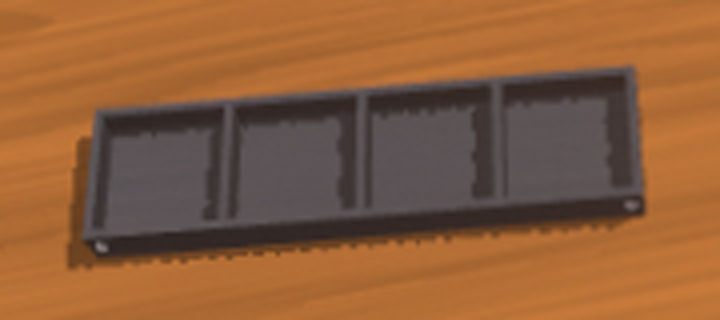

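View pics/c_top.png

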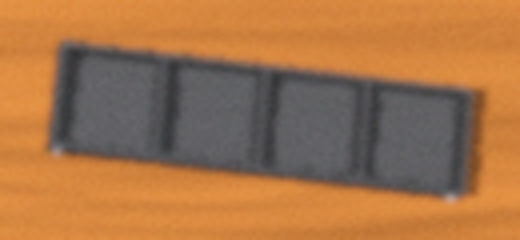

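View pics/r_scene.png

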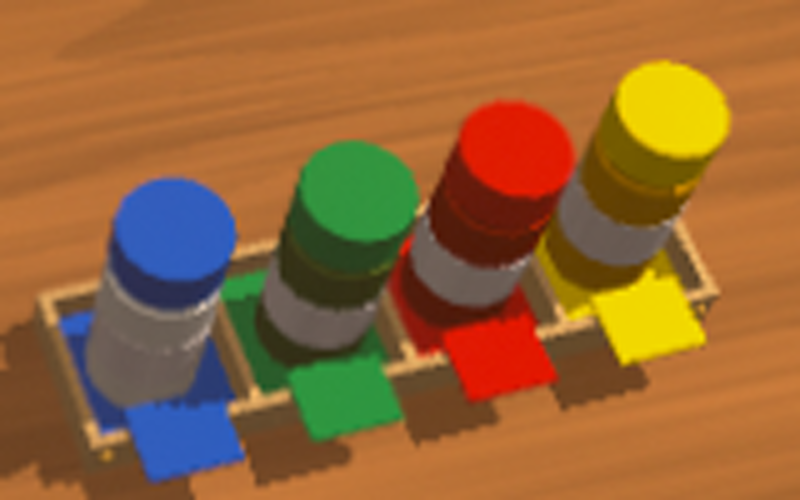

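View pics/r_top.png

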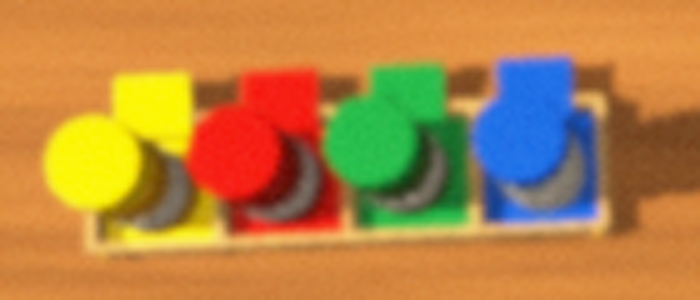

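```bash
python3 - <<'E'
from h import *
sc=(np.array([(98,111),(634,68),(638,195),(88,237)])+.5)/4-.5+[90,200]
tp=(np.array([(466,196),(53,150),(63,44),(473,90)])+.5)/4-.5+[300,185]
print("tri",tri(sc,tp).round(4).tolist())
for n,p in(("scene",sc),("top",tp)):
    P=plane(n,p,.022);c=P[:,:2].mean(0);L=P[1]-P[0]+P[2]-P[3];
    print(n,c.round(4),np.degrees(np.arctan2(-L[0],L[1])).round(2),[np.linalg.norm(P[i]-P[(i+1)%4]).round(3) for i in range(4)])
hue={"yellow":(22,35),"red":(0,6),"green":(45,80),"blue":(100,125)}
for n,box,top in(("scene",(335,155,470,240),1),("top",(130,170,270,230),1)):
    im=cv2.imread(f"pics/{n}0.png");hsv=cv2.cvtColor(im,cv2.COLOR_BGR2HSV)
    x0,y0,x1,y1=box
    for k,(a,b) in hue.items():
        h=hsv[...,0];m=np.zeros(h.shape,np.uint8)
        mm=(h>=a)&(h<=b)&(hsv[...,1]>120)
        if n=="scene":
            q=hsv[...,2][y0:y1,x0:x1][mm[y0:y1,x0:x1]];
            thr=0.82*np.percentile(q,95); mm&=hsv[...,2]>thr
        m[y0:y1,x0:x1]=mm[y0:y1,x0:x1]*255
        cs=cv2.findContours(m,0,1)[0]
        print(n,k,[ (cv2.contourArea(c),np.round(cv2.fitEllipse(c)[0],1).tolist(),np.round(cv2.fitEllipse(c)[1],1).tolist(),plane(n,cv2.fitEllipse(c)[0],.104)[0].round(4).tolist()) for c in cs if cv2.contourArea(c)>100])
E
```

```text
tri [[0.479, -0.3128, 0.0151, 0.0022], [0.5096, -0.063, 0.0125, 0.0029], [0.5747, -0.0717, 0.0129, 0.0001], [0.5437, -0.32, 0.0159, 0.0023]]
scene [ 0.5312 -0.1901] -7.35 [np.float64(0.25), np.float64(0.065), np.float64(0.247), np.float64(0.064)]
top [ 0.5256 -0.1913] -6.91 [np.float64(0.25), np.float64(0.065), np.float64(0.25), np.float64(0.065)]
scene yellow [(246.0, [448.2, 213.2], [15.8, 24.1], [0.6278, 0.2605, 0.104]), (299.0, [454.2, 171.4], [17.0, 22.6], [0.5506, 0.3052, 0.104])]
scene red [(227.5, [419.4, 221.0], [15.1, 21.0], [0.631, 0.2068, 0.104]), (308.5, [423.0, 179.2], [17.3, 22.8], [0.5544, 0.2433, 0.104])]
scene green [(226.0, [388.4, 228.9], [14.9, 21.4], [0.6335, 0.1516, 0.104]), (327.5, [391.4, 187.7], [18.4, 22.8], [0.5593, 0.1829, 0.104])]
scene blue [(149.0, [356.3, 235.0], [9.0, 24.6], [0.6327, 0.0973, 0.104]), (345.5, [354.7, 195.5], [19.1, 23.2], [0.5606, 0.1167, 0.104])]
top yellow [(624.0, [157.5, 201.9], [32.2, 35.8], [0.5465, 0.2855, 0.104])]
top red [(662.0, [183.4, 200.6], [28.5, 33.3], [0.5491, 0.2282, 0.104])]
top green [(655.5, [210.0, 199.5], [26.6, 33.5], [0.551, 0.1694, 0.104])]
top blue [(577.5, [236.8, 199.1], [23.3, 33.8], [0.5515, 0.1101, 0.104])]
```

```bash
python3 - <<'E'
from h import *
tp=(np.array([(95,163),(236,153),(371,141),(520,140)])+.5)/5-.5+[130,170]
sc=np.array([(454.2,171.4),(423,179.2),(391.4,187.7),(354.7,195.5)])
print("tri\n",tri(sc,tp).round(4));A=plane("top",tp,.104);B=plane("scene",sc,.104)
print("top\n",A.round(4));print("scene\n",B.round(4))
# rack rim corners: scene crop(5x,320,150): near-right(40,300) far-right(95,440) far-left(715,292); top crop: nl(92,248) nr(605,228) fr(605,98)
a=(np.array([(40,298),(95,443),(716,292)])+.5)/5-.5+[320,150]
b=(np.array([(607,228),(606,97),(90,248)])+.5)/5-.5+[130,170]
PA,PB=plane("scene",a,.022),plane("top",b,.022);print(PA.round(4),PB.round(4))
d=PA[0]-PA[1];print(np.linalg.norm(d))
# flap centroids at z=.024 both views
R=robot.read_state()["tcp_rot"]
from scipy.spatial.transform import Rotation as Ro
print(Ro.from_quat([*R[1:],R[0]]).as_matrix().round(3))
E
```

```text
tri
 [[0.5473 0.3079 0.0984 0.0015]
 [0.5513 0.2452 0.0987 0.0017]
 [0.5561 0.1847 0.0985 0.0009]
 [0.5563 0.1186 0.0964 0.0009]]
top
 [[0.5461 0.3052 0.104 ]
 [0.55   0.2428 0.104 ]
 [0.5549 0.1832 0.104 ]
 [0.5548 0.1172 0.104 ]]
scene
 [[0.5507 0.3053 0.104 ]
 [0.5544 0.2434 0.104 ]
 [0.5592 0.1829 0.104 ]
 [0.5607 0.1167 0.104 ]]
[[0.5317 0.0847 0.022 ]
 [0.5941 0.088  0.022 ]
 [0.5851 0.3375 0.022 ]] [[0.5263 0.0854 0.022 ]
 [0.5906 0.086  0.022 ]
 [0.5186 0.335  0.022 ]]
0.06243513508930071
[[-0.     0.973  0.229]
 [ 0.002  0.229 -0.973]
 [-1.     0.    -0.002]]
```

Heights triangulate about 5 mm low, and the cameras differ by about 5 mm in x only (y agrees). I'll take the mean in x, which is good to about 3 mm and enough here. Now the move calculator.

```bash
cat > go.py <<'E'
import sys,numpy as np
from scipy.spatial.transform import Rotation as Ro
from cell import robot
J={"yellow":(.5484,.3053),"red":(.5522,.2431),"green":(.5570,.1830),"blue":(.5578,.1170)}
u=np.array([.123,.9924]);C={k:np.array([.5284,-.1907])+c*u for k,c in dict(blue=.093,green=.031,red=-.031,yellow=-.093).items()}
def to(x,y,z,yaw):
    s=robot.read_state();q=s["tcp_rot"];R=Ro.from_quat([*q[1:],q[0]])
    zt=np.array([np.cos(yaw),np.sin(yaw),0]);xt=np.array([0,0,-1.]);T=Ro.from_matrix(np.c_[xt,np.cross(zt,xt),zt])
    print("t",s["time_s"],"pos",np.round(s["tcp_pos"],4),"shift",R.inv().apply(np.array([x,y,z])-s["tcp_pos"]).round(4),"turn",(R.inv()*T).as_rotvec().round(3),"F",np.round(s["force"],1),"open",round(s["opening"],4))
kind,name,z=sys.argv[1],sys.argv[2],float(sys.argv[3])
p=(J if kind=="J" else C)[name]
off=[float(a) for a in sys.argv[4:6]] or [0,0]
to(p[0]+off[0],p[1]+off[1],z,np.radians(2 if kind=="J" else -7.1))
E
python3 go.py J blue .2; for k in blue green red yellow; do python3 -c "
import sys;sys.argv=['','C','$k','.2']
import go;print(go.p)"; done
```

```text
t 0.1 pos [ 0.1258 -0.5349  0.218 ] shift [ 0.0189  0.5697 -0.5358] turn [-1.375e+00 -1.000e-03 -1.000e-03] F [-0.1 -0.6 -0.1] open 0.0929
t 0.1 pos [ 0.1258 -0.5349  0.218 ] shift [ 0.0186  0.5029 -0.3302] turn [-1.216e+00 -1.000e-03 -1.000e-03] F [-0.1 -0.6 -0.1] open 0.0929
[ 0.539839  -0.0984068]
t 0.1 pos [ 0.1258 -0.5349  0.218 ] shift [ 0.0185  0.4814 -0.2721] turn [-1.216e+00 -1.000e-03 -1.000e-03] F [-0.1 -0.6 -0.1] open 0.0929
[ 0.532213  -0.1599356]
t 0.1 pos [ 0.1258 -0.5349  0.218 ] shift [ 0.0184  0.4599 -0.2139] turn [-1.216e+00 -1.000e-03 -1.000e-03] F [-0.1 -0.6 -0.1] open 0.0929
[ 0.524587  -0.2214644]
t 0.1 pos [ 0.1258 -0.5349  0.218 ] shift [ 0.0183  0.4384 -0.1558] turn [-1.216e+00 -1.000e-03 -1.000e-03] F [-0.1 -0.6 -0.1] open 0.0929
[ 0.516961  -0.2829932]
```

```bash
python3 -m pendant '[[1,[0,0.045,-0.042],[-0.12,0,0]],[1,[0,0.09,-0.085],[-0.25,0,0]],[1,[0,0.135,-0.13],[-0.4,0,0]],[1,[0,0.18,-0.17],[-0.5,0,0]],[1,[0,0.225,-0.21],[-0.6,0,0]]]'; python3 go.py J blue .2
```

```text
time_s: 0.72
tcp_pos: [0.2975, -0.2776, 0.2185]
tcp_rot: [0.66, 0.255, 0.66, -0.255]
force: [0.4, -0.4, -0.2]
opening: 0.0931
t 0.725 pos [ 0.2975 -0.2776  0.2185] shift [ 0.0186  0.4671 -0.0726] turn [-0.772  0.    -0.   ] F [ 0.4 -0.4 -0.2] open 0.0931
```

```bash
python3 -m pendant '[[1,[0,0.055,-0.009],[-0.12,0,0]],[1,[0,0.11,-0.018],[-0.24,0,0]],[1,[0,0.165,-0.026],[-0.36,0,0]],[1,[0,0.22,-0.035],[-0.48,0,0]],[1,[0,0.275,-0.043],[-0.6,0,0]]]'; python3 go.py J blue .2
```

```text
time_s: 1.35
tcp_pos: [0.4511, -0.0457, 0.2186]
tcp_rot: [0.705, 0.048, 0.705, -0.048]
force: [0.1, -0.6, -0.1]
opening: 0.0934
t 1.35 pos [ 0.4511 -0.0457  0.2186] shift [0.0185 0.1756 0.0837] turn [-0.171 -0.     0.   ] F [ 0.1 -0.6 -0.1] open 0.0934
```

```bash
python3 -m pendant '[[1,[0,0.055,0.026],[-0.06,0,0]],[1,[0,0.11,0.052],[-0.12,0,0]],[1,[0,0.15,0.072],[-0.17,0,0]],[1,[0.01,0.176,0.084],[-0.17,0,0]],[1,[0.018,0.176,0.084],[-0.17,0,0]]]'; python3 go.py J blue .052; python3 - <<'E'
from h import *
for n in("scene","top"):
    im=robot.read_camera(n);cv2.imwrite(f"pics/{n}1.png",im)
E
```

```text
time_s: 1.98
tcp_pos: [0.5584, 0.1167, 0.1994]
tcp_rot: [0.707, -0.012, 0.707, 0.012]
force: [-0.8, -0.8, -0.2]
opening: 0.093
t 1.975 pos [0.5584 0.1167 0.1994] shift [ 0.1474  0.0003 -0.0003] turn [-0.002 -0.001 -0.   ] F [-0.8 -0.8 -0.2] open 0.093
```

View pics/scene1.png

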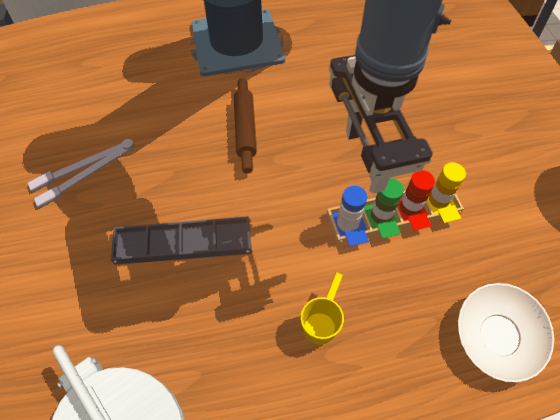

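The scene view shows the open gripper hanging above the blue jar (cap at 354,196), with the jaws across the row, clear of its neighbours. I'll descend.

```bash
python3 -m pendant '[[1,[0.03,0,0],[0,0,0]],[1,[0.06,0,0],[0,0,0]],[1,[0.09,0,0],[0,0,0]],[1,[0.12,0,0],[0,0,0]],[1,[0.147,0,0],[0,0,0]]]'; python3 -m pendant '[[1,[0,0,0],[0,0,0]],[0.3,[0,0,0],[0,0,0]],[0.3,[0,0,0],[0,0,0]],[0.3,[0,0,0],[0,0,0]],[0.3,[0,0,0],[0,0,0]]]'
```

```text
time_s: 2.7
tcp_pos: [0.5576, 0.1135, 0.0532]
tcp_rot: [0.707, -0.01, 0.707, 0.01]
force: [-0.3, -0.5, -0.5]
opening: 0.0928
time_s: 3.32
tcp_pos: [0.5585, 0.1152, 0.0542]
tcp_rot: [0.707, -0.011, 0.707, 0.011]
force: [-0.3, -0.1, -0.5]
opening: 0.0576
```

```bash
python3 -m pendant '[[0,[0,0,0],[0,0,0]],[0,[0,0,0],[0,0,0]],[0,[0,0,0],[0,0,0]],[0,[0,0,0],[0,0,0]],[0,[0,0,0],[0,0,0]]]';  python3 - <<'E'
from h import *
for i in range(3):print(robot.read_state()["tcp_pos"])
im=robot.read_camera("scene");cv2.imwrite("pics/g1.png",cv2.resize(im[130:270,300:490],None,fx=4,fy=4))
E
```

```text
time_s: 3.95
tcp_pos: [0.558, 0.1152, 0.0537]
tcp_rot: [0.707, -0.011, 0.707, 0.011]
force: [-2.3, 0.5, 3.3]
opening: 0.0417
[0.55804924 0.11518989 0.05370234]
[0.55804924 0.11518989 0.05370234]
[0.55804924 0.11518989 0.05370234]
```

View pics/g1.png

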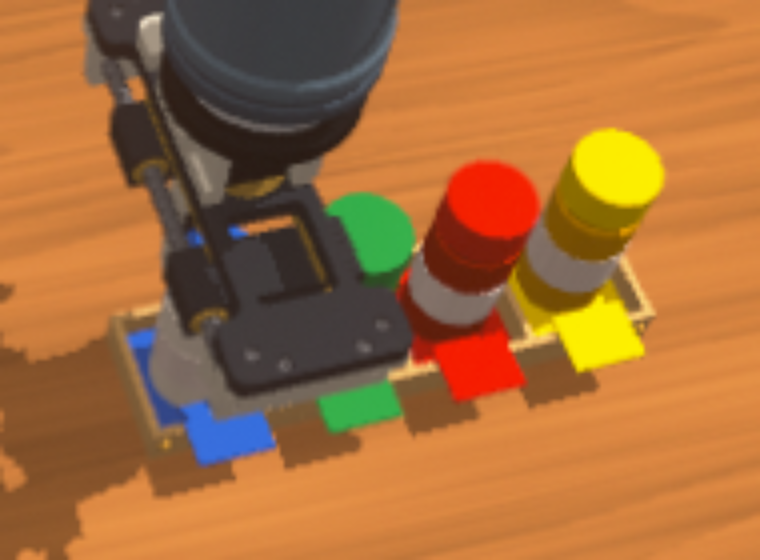

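Opening is 41.7 mm, so the jar is gripped. I'll lift it.

```bash
python3 -m pendant '[[0,[-0.015,0,0],[0,0,0]],[0,[-0.04,0,0],[0,0,0]],[0,[-0.07,0,0],[0,0,0]],[0,[-0.09,0,0],[0,0,0]],[0,[-0.1,0,0],[0,0,0]]]';  python3 go.py C blue .153 0 -0.002
```

```text
time_s: 4.62
tcp_pos: [0.5591, 0.1151, 0.1556]
tcp_rot: [0.708, -0.011, 0.706, 0.011]
force: [1.2, -0.1, -1.6]
opening: 0.0416
t 4.625 pos [0.5591 0.1151 0.1556] shift [ 0.0025 -0.2148 -0.0258] turn [ 0.154  0.003 -0.   ] F [ 1.2 -0.1 -1.6] open 0.0416
```

```bash
python3 -m pendant '[[0,[0,-0.02,-0.002],[0.02,0,0]],[0,[0,-0.06,-0.007],[0.05,0,0]],[0,[0,-0.1,-0.012],[0.08,0,0]],[0,[0,-0.14,-0.017],[0.11,0,0]],[0,[0,-0.18,-0.022],[0.14,0,0]]]'; python3 -m pendant '[[0,[0,-0.022,-0.003],[0.01,0,0]],[0,[0,-0.034,-0.004],[0.015,0,0]],[0,[0,-0.034,-0.004],[0.015,0,0]],[0,[0,-0.034,-0.004],[0.015,0,0]]]';  python3 go.py C blue .053 0 -0.002
```

```text
time_s: 5.25
tcp_pos: [0.5404, -0.0677, 0.1525]
tcp_rot: [0.705, 0.04, 0.707, -0.04]
force: [0.3, -0.2, -1.4]
opening: 0.0418
time_s: 5.75
tcp_pos: [0.5339, -0.0982, 0.1534]
tcp_rot: [0.706, 0.044, 0.706, -0.044]
force: [0.4, 0.5, -1.5]
opening: 0.0417
t 5.75 pos [ 0.5339 -0.0982  0.1534] shift [ 0.1004 -0.0015  0.0063] turn [-0.001 -0.    -0.   ] F [ 0.4  0.5 -1.5] open 0.0417
```

```bash
python3 -m pendant '[[0,[0.01,-0.001,0.006],[0,0,0]],[0,[0.035,-0.001,0.006],[0,0,0]],[0,[0.065,-0.001,0.006],[0,0,0]],[0,[0.085,-0.001,0.006],[0,0,0]],[0,[0.093,-0.001,0.006],[0,0,0]]]'; python3 -m pendant '[[0,[0,0,0],[0,0,0]],[0,[0,0,0],[0,0,0]],[0,[0,0,0],[0,0,0]]]';  python3 go.py C blue .051 0 -0.002;  python3 - <<'E'
from h import *
for n,b in(("scene",(200,90,330,270)),("top",(280,340,170,260))):
    im=robot.read_camera(n);cv2.imwrite(f"pics/p1{n}.png",im)
E
```

```text
time_s: 6.38
tcp_pos: [0.5391, -0.0995, 0.0588]
tcp_rot: [0.705, 0.044, 0.707, -0.043]
force: [-0.7, -0.1, -1.8]
opening: 0.0415
time_s: 6.75
tcp_pos: [0.5404, -0.1008, 0.0615]
tcp_rot: [0.706, 0.044, 0.705, -0.044]
force: [0.2, -0.1, -1.5]
opening: 0.0418
t 6.75 pos [ 0.5404 -0.1008  0.0615] shift [ 0.0105  0.0003 -0.0007] turn [-0.001  0.002  0.   ] F [ 0.2 -0.1 -1.5] open 0.0418
```

View pics/p1scene.png

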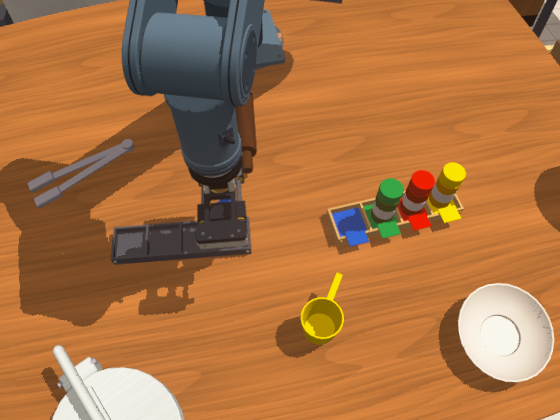

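View pics/p1top.png

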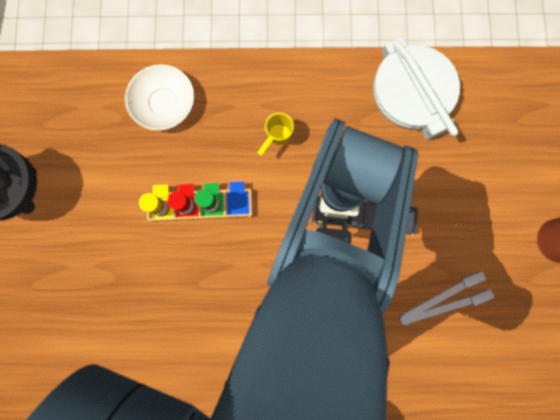

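The blue mat is empty at (347,223), and the gripper is over the caddy's left end at (222,225). I'll lower in small steps and watch the force.

```bash
python3 -m pendant '[[0,[0.002,0,0],[0,0,0]],[0,[0.004,0,0],[0,0,0]],[0,[0.006,0,0],[0,0,0]],[0,[0.007,0,0],[0,0,0]],[0,[0.007,0,0],[0,0,0]]]'; python3 -m pendant '[[0,[0.001,0,0],[0,0,0]],[0,[0.002,0,0],[0,0,0]],[0,[0.002,0,0],[0,0,0]]]'
```

```text
time_s: 7.48
tcp_pos: [0.5397, -0.1005, 0.0535]
tcp_rot: [0.706, 0.044, 0.706, -0.044]
force: [1.3, -0.2, -1.8]
opening: 0.0418
time_s: 7.85
tcp_pos: [0.5397, -0.1005, 0.0516]
tcp_rot: [0.706, 0.044, 0.706, -0.044]
force: [0.0, 0.5, -1.0]
opening: 0.0418
```

```bash
python3 -m pendant '[[0,[0.001,0,0],[0,0,0]],[0,[0.001,0,0],[0,0,0]]]'; python3 -m pendant '[[0,[0.001,0,0],[0,0,0]],[0,[0.001,0,0],[0,0,0]]]'
```

```text
time_s: 8.1
tcp_pos: [0.5398, -0.1006, 0.0507]
tcp_rot: [0.706, 0.044, 0.706, -0.044]
force: [0.3, -0.0, -1.1]
opening: 0.0415
time_s: 8.35
tcp_pos: [0.5399, -0.1006, 0.0507]
tcp_rot: [0.706, 0.044, 0.706, -0.044]
force: [-3.0, 0.8, 6.9]
opening: 0.0415
```

Contact: the force rises to +6.9 N at TCP z 0.0507, which is the expected height. I'll release gently and raise.

```bash
python3 -m pendant '[[0.55,[0,0,0],[0,0,0]],[0.6,[0,0,0],[0,0,0]],[0.8,[0,0,0],[0,0,0]],[1,[0,0,0],[0,0,0]],[1,[0,0,0],[0,0,0]]]'; python3 -m pendant '[[1,[-0.02,0,0],[0,0,0]],[1,[-0.05,0,0],[0,0,0]],[1,[-0.09,0,0],[0,0,0]],[1,[-0.13,0,0],[0,0,0]],[1,[-0.15,0,0],[0,0,0]]]'; python3 go.py J green .2 0 -0.001
```

```text
time_s: 8.98
tcp_pos: [0.5398, -0.1006, 0.0496]
tcp_rot: [0.706, 0.044, 0.706, -0.044]
force: [-0.4, 0.5, -0.1]
opening: 0.0811
time_s: 9.6
tcp_pos: [0.5407, -0.1009, 0.2022]
tcp_rot: [0.707, 0.044, 0.705, -0.045]
force: [-0.1, 0.2, -0.0]
opening: 0.093
t 9.6 pos [ 0.5407 -0.1009  0.2022] shift [ 0.0019  0.2827 -0.0191] turn [-0.16   0.003  0.001] F [-0.1  0.2 -0. ] open 0.093
```

```bash
python3 -m pendant '[[1,[0,0.04,-0.003],[-0.03,0,0]],[1,[0,0.1,-0.007],[-0.07,0,0]],[1,[0,0.16,-0.011],[-0.1,0,0]],[1,[0,0.22,-0.015],[-0.13,0,0]],[1,[0,0.26,-0.018],[-0.16,0,0]]]'; python3 -m pendant '[[1,[0,0.02,0.003],[0,0,0]],[1,[0,0.022,0.003],[0,0,0]],[1,[0,0.022,0.003],[0,0,0]]]';  python3 go.py J green .053 0 -0.001; python3 - <<'E'
from h import *
for n in("scene","top"):
    im=robot.read_camera(n);cv2.imwrite(f"pics/{n}2.png",im)
E
```

```text
time_s: 10.22
tcp_pos: [0.554, 0.1623, 0.1997]
tcp_rot: [0.707, -0.013, 0.707, 0.013]
force: [0.1, -0.3, 0.0]
opening: 0.0933
time_s: 10.6
tcp_pos: [0.5566, 0.1805, 0.1995]
tcp_rot: [0.707, -0.012, 0.707, 0.012]
force: [0.2, -0.9, -0.6]
opening: 0.0931
t 10.6 pos [0.5566 0.1805 0.1995] shift [0.1465 0.0016 0.0005] turn [-0.001 -0.     0.001] F [ 0.2 -0.9 -0.6] open 0.0931
```

View pics/scene2.png

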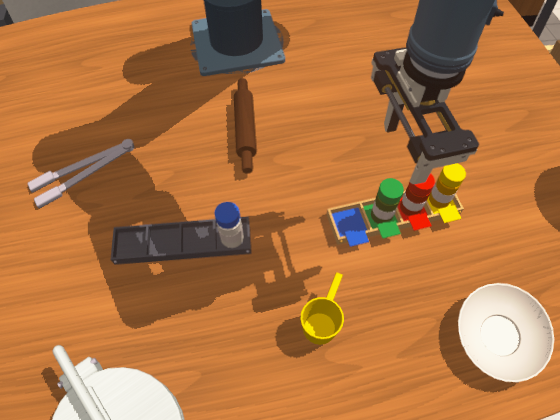

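View pics/top2.png

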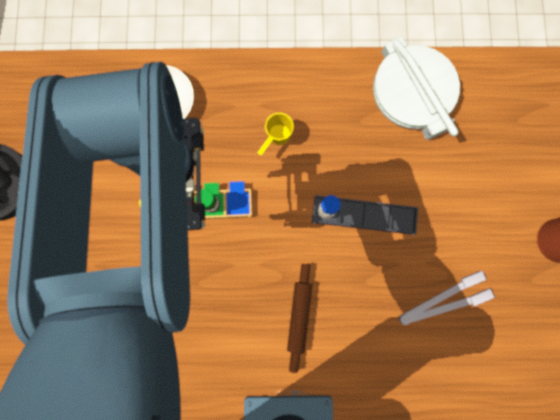

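The blue jar stands in the caddy's leftmost compartment (cap at 228,214 in scene and 329,206 in top). I'll measure its position against the caddy in each view.

```bash
cat > chk.py <<'E'
from h import *
import sys
def caps(tag,names):
    out={}
    for n,box,cc,ang in(("scene",(100,180,270,270),(.5312,-.1901),-7.35),("top",(305,180,425,240),(.5256,-.1913),-6.91)):
        im=cv2.imread(f"pics/{n}{tag}.png");hsv=cv2.cvtColor(im,cv2.COLOR_BGR2HSV);x0,y0,x1,y1=box
        a=np.radians(-7.1);X=np.array([np.cos(a),np.sin(a)]);Y=np.array([-np.sin(a),np.cos(a)])
        for k,(lo,hi) in {"yellow":(22,35),"red":(0,6),"green":(45,80),"blue":(100,125)}.items():
            if k not in names: continue
            m=np.zeros(im.shape[:2],np.uint8);mm=(hsv[...,0]>=lo)&(hsv[...,0]<=hi)&(hsv[...,1]>150)&(hsv[...,2]>60)
            q=hsv[...,2][y0:y1,x0:x1][mm[y0:y1,x0:x1]]
            if n=="scene": mm&=hsv[...,2]>.78*np.percentile(q,90)
            m[y0:y1,x0:x1]=mm[y0:y1,x0:x1]*255
            c=max(cv2.findContours(m,0,1)[0],key=cv2.contourArea);e=cv2.fitEllipse(c)
            P=plane(n,e[0],.101)[0][:2];d=P-cc
            print(n,k,np.round(e[0],1),np.round(e[1],1),P.round(4),"caddy x,y mm",(d@X*1e3).round(1),(d@Y*1e3).round(1))
caps(sys.argv[1],sys.argv[2:])
E
python3 chk.py 2 blue
```

```text
scene blue [226.3 212.3] [19.5 22.8] [ 0.5443 -0.0988] caddy x,y mm 1.7 92.2
top blue [330.7 204.2] [16.5 18.4] [ 0.5388 -0.0976] caddy x,y mm 1.5 94.6
```

Within 2 mm of the compartment centre in both views. Next is green.

```bash
python3 -m pendant '[[1,[0.03,0.002,0],[0,0,0]],[1,[0.06,0.002,0],[0,0,0]],[1,[0.09,0.002,0],[0,0,0]],[1,[0.12,0.002,0],[0,0,0]],[1,[0.147,0.002,0],[0,0,0]]]'; python3 -m pendant '[[0.5,[0,0,0],[0,0,0]],[0.3,[0,0,0],[0,0,0]],[0.3,[0,0,0],[0,0,0]],[0.3,[0,0,0],[0,0,0]],[0.3,[0,0,0],[0,0,0]]]';python3 -m pendant '[[0,[0,0,0],[0,0,0]],[0,[0,0,0],[0,0,0]],[0,[0,0,0],[0,0,0]],[0,[0,0,0],[0,0,0]],[0,[0,0,0],[0,0,0]]]'
```

```text
time_s: 11.32
tcp_pos: [0.5566, 0.1823, 0.0517]
tcp_rot: [0.707, -0.012, 0.707, 0.012]
force: [-0.1, 1.0, 0.3]
opening: 0.0928
time_s: 11.95
tcp_pos: [0.5568, 0.1839, 0.0533]
tcp_rot: [0.707, -0.012, 0.707, 0.012]
force: [0.2, -0.9, 0.5]
opening: 0.0476
time_s: 12.58
tcp_pos: [0.5565, 0.1838, 0.053]
tcp_rot: [0.707, -0.012, 0.707, 0.012]
force: [-2.6, 0.3, 5.2]
opening: 0.0412
```

```bash
python3 -m pendant '[[0,[-0.015,0,0],[0,0,0]],[0,[-0.045,0,0],[0,0,0]],[0,[-0.085,0,0],[0,0,0]],[0,[-0.12,0,0],[0,0,0]],[0,[-0.14,0,0],[0,0,0]]]';  python3 go.py C green .193 0 0.001
```

```text
time_s: 13.2
tcp_pos: [0.5572, 0.1838, 0.1953]
tcp_rot: [0.708, -0.012, 0.706, 0.012]
force: [0.7, 0.4, -2.2]
opening: 0.0418
t 13.2 pos [0.5572 0.1838 0.1953] shift [ 0.0021 -0.3417 -0.037 ] turn [ 0.159  0.003 -0.   ] F [ 0.7  0.4 -2.2] open 0.0418
```

```bash
python3 -m pendant '[[0,[0,-0.02,-0.002],[0.02,0,0]],[0,[0,-0.06,-0.007],[0.05,0,0]],[0,[0,-0.11,-0.012],[0.08,0,0]],[0,[0,-0.16,-0.017],[0.1,0,0]],[0,[0,-0.21,-0.023],[0.12,0,0]]]'; python3 go.py C green .193 0 0.001
```

```text
time_s: 13.82
tcp_pos: [0.5393, -0.0295, 0.1912]
tcp_rot: [0.706, 0.031, 0.707, -0.031]
force: [0.6, -0.5, -1.4]
opening: 0.0413
t 13.825 pos [ 0.5393 -0.0295  0.1912] shift [-0.0018 -0.1296  0.0042] turn [ 0.037 -0.003  0.   ] F [ 0.6 -0.5 -1.4] open 0.0413
```

```bash
python3 -m pendant '[[0,[0,-0.04,0.001],[0.015,0,0]],[0,[0,-0.08,0.003],[0.03,0,0]],[0,[0,-0.11,0.004],[0.037,0,0]],[0,[0,-0.13,0.004],[0.037,0,0]],[0,[0,-0.13,0.004],[0.037,0,0]]]';python3 -m pendant '[[0,[0,0,0],[0,0,0]],[0,[0,0,0],[0,0,0]]]'; python3 go.py C green .058 0 0.001
```

```text
time_s: 14.45
tcp_pos: [0.5329, -0.1581, 0.1918]
tcp_rot: [0.705, 0.044, 0.706, -0.044]
force: [-0.1, -0.2, -1.8]
opening: 0.0419
time_s: 14.7
tcp_pos: [0.5338, -0.1556, 0.1926]
tcp_rot: [0.706, 0.043, 0.706, -0.042]
force: [0.8, -0.1, -0.9]
opening: 0.0416
t 14.7 pos [ 0.5338 -0.1556  0.1926] shift [ 0.1346 -0.0035 -0.0011] turn [ 0.003 -0.    -0.   ] F [ 0.8 -0.1 -0.9] open 0.0416
```

```bash
python3 -m pendant '[[0,[0.01,-0.003,-0.001],[0,0,0]],[0,[0.045,-0.003,-0.001],[0,0,0]],[0,[0.085,-0.003,-0.001],[0,0,0]],[0,[0.12,-0.003,-0.001],[0,0,0]],[0,[0.135,-0.003,-0.001],[0,0,0]]]'; python3 -m pendant '[[0,[0,0,0],[0,0,0]],[0,[0,0,0],[0,0,0]]]'; python3 go.py C green .050 0 0.001
```

```text
time_s: 15.32
tcp_pos: [0.5309, -0.1585, 0.0552]
tcp_rot: [0.704, 0.043, 0.707, -0.042]
force: [1.0, -0.7, -0.9]
opening: 0.0417
time_s: 15.58
tcp_pos: [0.5335, -0.1601, 0.0589]
tcp_rot: [0.707, 0.043, 0.705, -0.043]
force: [0.2, 0.4, -1.2]
opening: 0.0413
t 15.575 pos [ 0.5335 -0.1601  0.0589] shift [ 0.0089  0.001  -0.0014] turn [0.002 0.002 0.001] F [ 0.2  0.4 -1.2] open 0.0413
```

```bash
python3 -m pendant '[[0,[0.002,0.001,0],[0,0,0]],[0,[0.004,0.001,0],[0,0,0]],[0,[0.006,0.001,-0.001],[0,0,0]],[0,[0.006,0.001,-0.001],[0,0,0]]]'; python3 -m pendant '[[0,[0.001,0,0],[0,0,0]],[0,[0.001,0,0],[0,0,0]]]'
```

```text
time_s: 16.08
tcp_pos: [0.5313, -0.1584, 0.0515]
tcp_rot: [0.706, 0.043, 0.706, -0.043]
force: [0.5, 0.1, -2.1]
opening: 0.0417
time_s: 16.32
tcp_pos: [0.5315, -0.1586, 0.0506]
tcp_rot: [0.706, 0.043, 0.706, -0.043]
force: [0.6, 0.4, -1.1]
opening: 0.0416
```

```bash
python3 -m pendant '[[0,[0.001,0,0],[0,0,0]],[0,[0.001,0,0],[0,0,0]]]'
```

```text
time_s: 16.58
tcp_pos: [0.5317, -0.1586, 0.05]
tcp_rot: [0.706, 0.043, 0.706, -0.043]
force: [-0.6, 0.7, 2.2]
opening: 0.0418
```

Light contact, as expected. I'll release.

```bash
python3 -m pendant '[[0.55,[0,0,0],[0,0,0]],[0.6,[0,0,0],[0,0,0]],[0.8,[0,0,0],[0,0,0]],[1,[0,0,0],[0,0,0]],[1,[0,0,0],[0,0,0]]]'; python3 -m pendant '[[1,[-0.02,0,0],[0,0,0]],[1,[-0.05,0,0],[0,0,0]],[1,[-0.09,0,0],[0,0,0]],[1,[-0.13,0,0],[0,0,0]],[1,[-0.15,0,0],[0,0,0]]]'; python3 go.py J red .2
```

```text
time_s: 17.2
tcp_pos: [0.5316, -0.1585, 0.0496]
tcp_rot: [0.706, 0.043, 0.706, -0.043]
force: [-0.1, 1.1, 0.1]
opening: 0.0811
time_s: 17.82
tcp_pos: [0.5324, -0.1589, 0.2022]
tcp_rot: [0.707, 0.043, 0.705, -0.044]
force: [-0.1, 0.3, -1.2]
opening: 0.093
t 17.825 pos [ 0.5324 -0.1589  0.2022] shift [ 0.0016  0.4015 -0.0293] turn [-0.157  0.003  0.002] F [-0.1  0.3 -1.2] open 0.093
```

```bash
python3 -m pendant '[[1,[0,0.03,-0.002],[-0.02,0,0]],[1,[0,0.09,-0.006],[-0.05,0,0]],[1,[0,0.15,-0.011],[-0.08,0,0]],[1,[0,0.21,-0.015],[-0.1,0,0]],[1,[0,0.27,-0.02],[-0.13,0,0]]]'; python3 go.py J red .2
```

```text
time_s: 18.45
tcp_pos: [0.5445, 0.1137, 0.1998]
tcp_rot: [0.707, -0.003, 0.707, 0.003]
force: [1.5, -0.0, 0.9]
opening: 0.0929
t 18.45 pos [0.5445 0.1137 0.1998] shift [-0.0002  0.1293  0.0088] turn [-0.026  0.001  0.   ] F [ 1.5 -0.   0.9] open 0.0929
```

```bash
python3 -m pendant '[[1,[0,0.05,0.003],[-0.02,0,0]],[1,[0,0.1,0.007],[-0.025,0,0]],[1,[0,0.129,0.009],[-0.025,0,0]],[1,[0,0.129,0.009],[-0.025,0,0]],[1,[0,0.129,0.009],[-0.025,0,0]]]'; python3 - <<'E'
from h import *
for n in("scene","top"):
    im=robot.read_camera(n);cv2.imwrite(f"pics/{n}3.png",im)
E
python3 go.py J red .053; python3 chk.py 3 blue green
```

```text
time_s: 19.08
tcp_pos: [0.5524, 0.2403, 0.1995]
tcp_rot: [0.707, -0.012, 0.707, 0.011]
force: [0.8, -0.8, -0.2]
opening: 0.093
t 19.175 pos [0.5526 0.2397 0.1997] shift [ 0.1467  0.0034 -0.0003] turn [-0.003 -0.     0.   ] F [-0.2 -0.1  0.2] open 0.093
scene green [188.2 216.6] [16.4 20.5] [ 0.5385 -0.1618] caddy x,y mm 3.7 29.0
scene blue [219.1 216.3] [ 5.4 15.6] [ 0.5491 -0.1116] caddy x,y mm 8.0 80.1
top green [356.8 208.6] [16.8 19.6] [ 0.5285 -0.1553] caddy x,y mm -1.6 36.0
top blue [331.  204.2] [16.9 18.6] [ 0.5388 -0.0982] caddy x,y mm 1.6 94.0
```

View pics/scene3.png

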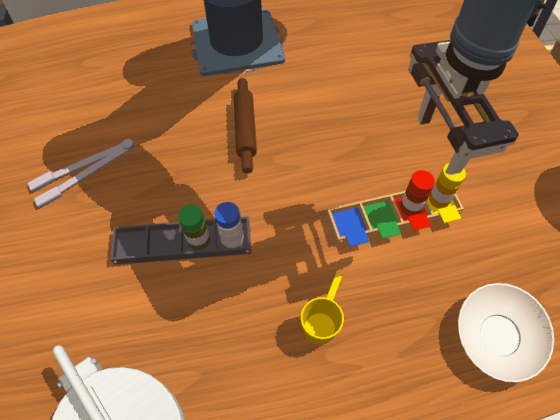

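Green stands in the second compartment from the left (cap at 191,216). The gripper's shadow on the caps spoils this scene fit, so I'll re-check at the end. Next is red.

```bash
python3 -m pendant '[[1,[0.03,0.003,0],[0,0,0]],[1,[0.06,0.003,0],[0,0,0]],[1,[0.09,0.003,0],[0,0,0]],[1,[0.12,0.003,0],[0,0,0]],[1,[0.147,0.003,0],[0,0,0]]]'; python3 -m pendant '[[0.5,[0,0,0],[0,0,0]],[0.3,[0,0,0],[0,0,0]],[0.3,[0,0,0],[0,0,0]],[0.3,[0,0,0],[0,0,0]],[0.3,[0,0,0],[0,0,0]]]';python3 -m pendant '[[0,[0,0,0],[0,0,0]],[0,[0,0,0],[0,0,0]],[0,[0,0,0],[0,0,0]],[0,[0,0,0],[0,0,0]],[0,[0,0,0],[0,0,0]]]'
```

```text
time_s: 19.8
tcp_pos: [0.5526, 0.2425, 0.0518]
tcp_rot: [0.707, -0.011, 0.707, 0.011]
force: [0.3, -0.0, 0.1]
opening: 0.0929
time_s: 20.42
tcp_pos: [0.5527, 0.2441, 0.0533]
tcp_rot: [0.707, -0.012, 0.707, 0.012]
force: [0.3, 0.2, 0.2]
opening: 0.0476
time_s: 21.05
tcp_pos: [0.5523, 0.244, 0.053]
tcp_rot: [0.707, -0.012, 0.707, 0.012]
force: [-2.7, -0.0, 6.1]
opening: 0.0418
```

```bash
python3 -m pendant '[[0,[-0.015,0,0],[0,0,0]],[0,[-0.045,0,0],[0,0,0]],[0,[-0.085,0,0],[0,0,0]],[0,[-0.12,0,0],[0,0,0]],[0,[-0.14,0,0],[0,0,0]]]';  python3 go.py C red .193 0 0
```

```text
time_s: 21.68
tcp_pos: [0.5534, 0.2441, 0.1954]
tcp_rot: [0.708, -0.011, 0.706, 0.012]
force: [1.0, 0.3, -1.7]
opening: 0.0415
t 21.675 pos [0.5534 0.2441 0.1954] shift [ 0.002  -0.4643 -0.0441] turn [ 0.157  0.003 -0.001] F [ 1.   0.3 -1.7] open 0.0415
```

```bash
python3 -m pendant '[[0,[0,-0.02,-0.002],[0.02,0,0]],[0,[0,-0.07,-0.007],[0.04,0,0]],[0,[0,-0.12,-0.012],[0.06,0,0]],[0,[0,-0.18,-0.017],[0.08,0,0]],[0,[0,-0.24,-0.023],[0.1,0,0]]]'; python3 go.py C red .193 0 0.001
```

```text
time_s: 22.3
tcp_pos: [0.5358, 0.0006, 0.1913]
tcp_rot: [0.706, 0.024, 0.707, -0.024]
force: [0.4, -0.1, -2.1]
opening: 0.0417
t 22.3 pos [0.5358 0.0006 0.1913] shift [-0.0016 -0.2213  0.0039] turn [ 0.056 -0.002  0.   ] F [ 0.4 -0.1 -2.1] open 0.0417
```

```bash
python3 -m pendant '[[0,[0,-0.055,0.001],[0.015,0,0]],[0,[0,-0.11,0.003],[0.03,0,0]],[0,[0,-0.16,0.004],[0.045,0,0]],[0,[0,-0.2,0.004],[0.056,0,0]],[0,[0,-0.221,0.004],[0.056,0,0]]]';python3 -m pendant '[[0,[0,0,0],[0,0,0]],[0,[0,0,0],[0,0,0]],[0,[0,0,0],[0,0,0]]]'; python3 go.py C red .058 0 0.001
```

```text
time_s: 22.92
tcp_pos: [0.5248, -0.2199, 0.1913]
tcp_rot: [0.705, 0.045, 0.707, -0.044]
force: [0.5, 0.8, -1.6]
opening: 0.0416
time_s: 23.3
tcp_pos: [0.5267, -0.2159, 0.1927]
tcp_rot: [0.706, 0.043, 0.706, -0.043]
force: [1.0, 0.6, -1.7]
opening: 0.0416
t 23.3 pos [ 0.5267 -0.2159  0.1927] shift [ 0.1347 -0.0048 -0.0015] turn [ 0.003 -0.    -0.   ] F [ 1.   0.6 -1.7] open 0.0416
```

```bash
python3 -m pendant '[[0,[0.01,-0.004,-0.001],[0,0,0]],[0,[0.045,-0.004,-0.001],[0,0,0]],[0,[0.085,-0.004,-0.001],[0,0,0]],[0,[0.12,-0.004,-0.001],[0,0,0]],[0,[0.133,-0.004,-0.001],[0,0,0]]]'; python3 -m pendant '[[0,[0,0,0],[0,0,0]],[0,[0,0,0],[0,0,0]]]'; python3 go.py C red .050 0 0.001
```

```text
time_s: 23.92
tcp_pos: [0.5236, -0.2199, 0.0571]
tcp_rot: [0.704, 0.044, 0.707, -0.042]
force: [0.8, 0.9, -2.0]
opening: 0.0418
time_s: 24.18
tcp_pos: [0.5261, -0.2219, 0.0611]
tcp_rot: [0.707, 0.043, 0.705, -0.044]
force: [0.5, -0.9, -1.9]
opening: 0.0416
t 24.175 pos [ 0.5261 -0.2219  0.0611] shift [ 0.0111  0.0012 -0.0017] turn [0.001 0.002 0.001] F [ 0.5 -0.9 -1.9] open 0.0416
```

```bash
python3 -m pendant '[[0,[0.002,0.001,0],[0,0,0]],[0,[0.004,0.001,0],[0,0,0]],[0,[0.006,0.001,-0.001],[0,0,0]],[0,[0.008,0.001,-0.001],[0,0,0]],[0,[0.008,0.001,-0.001],[0,0,0]]]'; python3 -m pendant '[[0,[0.001,0,0],[0,0,0]],[0,[0.001,0,0],[0,0,0]]]'
```

```text
time_s: 24.8
tcp_pos: [0.524, -0.2201, 0.0514]
tcp_rot: [0.706, 0.044, 0.706, -0.043]
force: [-0.3, 1.0, -2.1]
opening: 0.0418
time_s: 25.05
tcp_pos: [0.5242, -0.2202, 0.0506]
tcp_rot: [0.706, 0.043, 0.706, -0.043]
force: [-0.6, 0.2, -1.0]
opening: 0.0414
```

```bash
python3 -m pendant '[[0,[0.001,0,0],[0,0,0]],[0,[0.001,0,0],[0,0,0]]]'
```

```text
time_s: 25.3
tcp_pos: [0.5243, -0.2203, 0.05]
tcp_rot: [0.706, 0.043, 0.706, -0.044]
force: [-1.5, 0.7, 1.3]
opening: 0.0419
```

```bash
python3 -m pendant '[[0.55,[0,0,0],[0,0,0]],[0.6,[0,0,0],[0,0,0]],[0.8,[0,0,0],[0,0,0]],[1,[0,0,0],[0,0,0]],[1,[0,0,0],[0,0,0]]]'; python3 -m pendant '[[1,[-0.02,0,0],[0,0,0]],[1,[-0.05,0,0],[0,0,0]],[1,[-0.09,0,0],[0,0,0]],[1,[-0.13,0,0],[0,0,0]],[1,[-0.15,0,0],[0,0,0]]]'; python3 go.py J yellow .2
```

```text
time_s: 25.92
tcp_pos: [0.5242, -0.2202, 0.0496]
tcp_rot: [0.706, 0.043, 0.706, -0.043]
force: [0.2, 0.4, 0.0]
opening: 0.081
time_s: 26.55
tcp_pos: [0.5251, -0.2207, 0.2023]
tcp_rot: [0.707, 0.043, 0.705, -0.044]
force: [0.8, -0.1, -0.8]
opening: 0.0931
t 26.55 pos [ 0.5251 -0.2207  0.2023] shift [ 0.0013  0.5249 -0.0413] turn [-0.158  0.003  0.002] F [ 0.8 -0.1 -0.8] open 0.0931
```

```bash
python3 -m pendant '[[1,[0,0.03,-0.002],[-0.02,0,0]],[1,[0,0.09,-0.006],[-0.05,0,0]],[1,[0,0.15,-0.011],[-0.08,0,0]],[1,[0,0.21,-0.015],[-0.1,0,0]],[1,[0,0.27,-0.02],[-0.13,0,0]]]'; python3 -m pendant '[[1,[0,0.06,0],[-0.01,0,0]],[1,[0,0.12,0],[-0.02,0,0]],[1,[0,0.18,0],[-0.025,0,0]],[1,[0,0.22,0],[-0.025,0,0]],[1,[0,0.24,0],[-0.025,0,0]]]'; python3 go.py J yellow .2
```

```text
time_s: 27.18
tcp_pos: [0.5374, 0.0521, 0.1998]
tcp_rot: [0.707, -0.003, 0.707, 0.003]
force: [1.2, -0.2, -0.1]
opening: 0.0929
time_s: 27.8
tcp_pos: [0.5353, 0.2922, 0.1994]
tcp_rot: [0.707, -0.012, 0.707, 0.012]
force: [-0.0, -0.1, 0.1]
opening: 0.0934
t 27.8 pos [0.5353 0.2922 0.1994] shift [-0.0006  0.0126  0.0136] turn [-0. -0.  0.] F [-0.  -0.1  0.1] open 0.0934
```

```bash
python3 -m pendant '[[1,[0,0.012,0.013],[0,0,0]],[1,[0,0.012,0.013],[0,0,0]],[1,[0,0.012,0.013],[0,0,0]]]'; python3 go.py J yellow .053;python3 - <<'E'
from h import *
for n in("scene","top"):
    im=robot.read_camera(n);cv2.imwrite(f"pics/{n}4.png",im)
E
python3 chk.py 4 blue green red
```

```text
time_s: 28.18
tcp_pos: [0.5483, 0.3014, 0.1994]
tcp_rot: [0.707, -0.011, 0.707, 0.011]
force: [0.3, -0.1, 0.3]
opening: 0.0932
t 28.175 pos [0.5483 0.3014 0.1994] shift [0.1464 0.0039 0.0003] turn [-0.004 -0.001  0.001] F [ 0.3 -0.1  0.3] open 0.0932
scene red [153.  217.8] [19.8 24.5] [ 0.528  -0.2199] caddy x,y mm 0.5 -29.9
scene green [183.5 219.3] [ 6.7 17.1] [ 0.5419 -0.1701] caddy x,y mm 8.1 21.1
scene blue [226.3 212.5] [20.  22.9] [ 0.5446 -0.0989] caddy x,y mm 2.0 92.2
top red [384.  211.5] [18.9 23.1] [ 0.5214 -0.2152] caddy x,y mm -1.2 -24.2
top green [357.7 208. ] [17.2 19. ] [ 0.5297 -0.1573] caddy x,y mm -0.1 34.2
top blue [330.8 204.2] [16.6 18.3] [ 0.5387 -0.0979] caddy x,y mm 1.5 94.3
```

View pics/scene4.png

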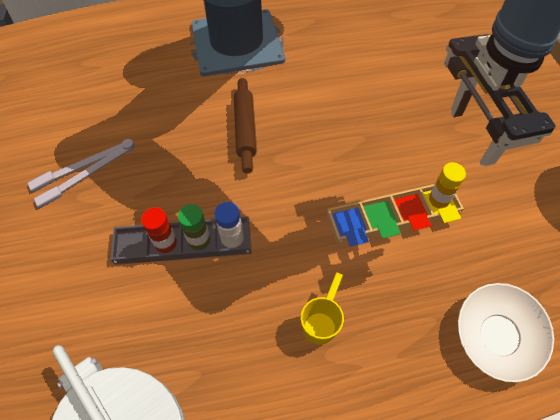

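Red, green and blue stand in the caddy (caps at 155,219, 191,215 and 228,213). Yellow is the last one.

```bash
python3 -m pendant '[[1,[0.03,0.003,0],[0,0,0]],[1,[0.06,0.003,0],[0,0,0]],[1,[0.09,0.003,0],[0,0,0]],[1,[0.12,0.003,0],[0,0,0]],[1,[0.146,0.003,0],[0,0,0]]]'; python3 -m pendant '[[0.5,[0,0,0],[0,0,0]],[0.3,[0,0,0],[0,0,0]],[0.3,[0,0,0],[0,0,0]],[0.3,[0,0,0],[0,0,0]],[0.3,[0,0,0],[0,0,0]]]';python3 -m pendant '[[0,[0,0,0],[0,0,0]],[0,[0,0,0],[0,0,0]],[0,[0,0,0],[0,0,0]],[0,[0,0,0],[0,0,0]],[0,[0,0,0],[0,0,0]]]'
```

```text
time_s: 28.9
tcp_pos: [0.5481, 0.3047, 0.0528]
tcp_rot: [0.707, -0.011, 0.707, 0.011]
force: [0.6, 0.3, 0.2]
opening: 0.0929
time_s: 29.52
tcp_pos: [0.5486, 0.3058, 0.0543]
tcp_rot: [0.707, -0.011, 0.707, 0.011]
force: [0.1, 0.1, -0.3]
opening: 0.0472
time_s: 30.15
tcp_pos: [0.5482, 0.3057, 0.054]
tcp_rot: [0.707, -0.011, 0.707, 0.011]
force: [-2.4, -0.0, 5.1]
opening: 0.0417
```

```bash
python3 -m pendant '[[0,[-0.015,0,0],[0,0,0]],[0,[-0.045,0,0],[0,0,0]],[0,[-0.085,0,0],[0,0,0]],[0,[-0.12,0,0],[0,0,0]],[0,[-0.14,0,0],[0,0,0]]]';  python3 go.py C yellow .193 0 0
```

```text
time_s: 30.78
tcp_pos: [0.5492, 0.3058, 0.1964]
tcp_rot: [0.708, -0.011, 0.706, 0.012]
force: [0.2, -0.4, -2.5]
opening: 0.0415
t 30.775 pos [0.5492 0.3058 0.1964] shift [ 0.0027 -0.5875 -0.0511] turn [ 0.156  0.003 -0.001] F [ 0.2 -0.4 -2.5] open 0.0415
```

```bash
python3 -m pendant '[[0,[0,-0.02,-0.002],[0.02,0,0]],[0,[0,-0.07,-0.006],[0.04,0,0]],[0,[0,-0.13,-0.011],[0.06,0,0]],[0,[0,-0.19,-0.016],[0.08,0,0]],[0,[0,-0.25,-0.022],[0.1,0,0]]]'; python3 go.py C yellow .193 0 0
```

```text
time_s: 31.4
tcp_pos: [0.5327, 0.0522, 0.1922]
tcp_rot: [0.706, 0.024, 0.707, -0.025]
force: [0.8, -0.1, -2.0]
opening: 0.0417
t 31.4 pos [0.5327 0.0522 0.1922] shift [-0.0006 -0.3355  0.0076] turn [ 0.054 -0.002  0.001] F [ 0.8 -0.1 -2. ] open 0.0417
```

```bash
python3 -m pendant '[[0,[0,-0.055,0.001],[0.01,0,0]],[0,[0,-0.115,0.003],[0.02,0,0]],[0,[0,-0.175,0.004],[0.03,0,0]],[0,[0,-0.235,0.006],[0.04,0,0]],[0,[0,-0.28,0.007],[0.05,0,0]]]';python3 -m pendant '[[0,[0,-0.03,0],[0.004,0,0]],[0,[0,-0.05,0],[0.004,0,0]],[0,[0,-0.055,0],[0.004,0,0]],[0,[0,-0.055,0],[0.004,0,0]],[0,[0,-0.055,0],[0.004,0,0]]]'; python3 go.py C yellow .058 0 0
```

```text
time_s: 32.02
tcp_pos: [0.5201, -0.2278, 0.1921]
tcp_rot: [0.705, 0.043, 0.707, -0.043]
force: [0.4, -0.4, -1.8]
opening: 0.0418
time_s: 32.65
tcp_pos: [0.516, -0.2781, 0.1937]
tcp_rot: [0.706, 0.043, 0.706, -0.042]
force: [0.3, -0.2, -2.0]
opening: 0.0417
t 32.65 pos [ 0.516  -0.2781  0.1937] shift [ 0.1357 -0.0048  0.0015] turn [ 0.003 -0.    -0.   ] F [ 0.3 -0.2 -2. ] open 0.0417
```

```bash
python3 -m pendant '[[0,[0.01,-0.005,0.001],[0,0,0]],[0,[0.045,-0.005,0.001],[0,0,0]],[0,[0.085,-0.005,0.001],[0,0,0]],[0,[0.12,-0.005,0.001],[0,0,0]],[0,[0.134,-0.005,0.001],[0,0,0]]]'; python3 -m pendant '[[0,[0,0,0],[0,0,0]],[0,[0,0,0],[0,0,0]],[0,[0,0,0],[0,0,0]]]'; python3 go.py C yellow .050 0 0
```

```text
time_s: 33.28
tcp_pos: [0.515, -0.283, 0.057]
tcp_rot: [0.705, 0.044, 0.707, -0.042]
force: [-0.7, 0.2, -2.5]
opening: 0.0415
time_s: 33.65
tcp_pos: [0.5171, -0.2852, 0.0612]
tcp_rot: [0.707, 0.042, 0.705, -0.044]
force: [-0.5, -0.8, -1.4]
opening: 0.0418
t 33.65 pos [ 0.5171 -0.2852  0.0612] shift [ 0.0112  0.0022 -0.0004] turn [0.002 0.002 0.002] F [-0.5 -0.8 -1.4] open 0.0418
```

```bash
python3 -m pendant '[[0,[0.002,0.001,0],[0,0,0]],[0,[0.004,0.001,0],[0,0,0]],[0,[0.006,0.001,0],[0,0,0]],[0,[0.007,0.001,0],[0,0,0]],[0,[0.007,0.001,0],[0,0,0]]]'; python3 -m pendant '[[0,[0.001,0,0],[0,0,0]],[0,[0.001,0,0],[0,0,0]]]'
```

```text
time_s: 34.28
tcp_pos: [0.5162, -0.2834, 0.0525]
tcp_rot: [0.706, 0.043, 0.706, -0.043]
force: [0.8, 0.4, -2.6]
opening: 0.0416
time_s: 34.52
tcp_pos: [0.5163, -0.2835, 0.0516]
tcp_rot: [0.706, 0.043, 0.706, -0.043]
force: [0.5, 0.4, -2.3]
opening: 0.0414
```

```bash
python3 -m pendant '[[0,[0.001,0,0],[0,0,0]],[0,[0.001,0,0],[0,0,0]]]'
```

```text
time_s: 34.78
tcp_pos: [0.5164, -0.2836, 0.051]
tcp_rot: [0.706, 0.043, 0.706, -0.043]
force: [-1.6, 0.8, 1.0]
opening: 0.0417
```

Contact at 0.051 as expected. I'll release, raise, and clear the view.

```bash
python3 -m pendant '[[0.55,[0,0,0],[0,0,0]],[0.6,[0,0,0],[0,0,0]],[0.8,[0,0,0],[0,0,0]],[1,[0,0,0],[0,0,0]],[1,[0,0,0],[0,0,0]]]'; python3 -m pendant '[[1,[-0.02,0,0],[0,0,0]],[1,[-0.05,0,0],[0,0,0]],[1,[-0.09,0,0],[0,0,0]],[1,[-0.13,0,0],[0,0,0]],[1,[-0.15,0,0],[0,0,0]]]'; python3 -m pendant '[[1,[0,0.05,0],[0,0,0]],[1,[0,0.11,0],[0,0,0]],[1,[0,0.17,0],[0,0,0]],[1,[0,0.23,0],[0,0,0]],[1,[0,0.29,0],[0,0,0]]]'; python3 -m pendant '[[1,[0,0.05,0],[0,0,0]],[1,[0,0.11,0],[0,0,0]],[1,[0,0.17,0],[0,0,0]],[1,[0,0.23,0],[0,0,0]],[1,[0,0.23,0],[0,0,0]]]'
python3 - <<'E'
from h import *
for n in("scene","top"):
    im=robot.read_camera(n);cv2.imwrite(f"pics/{n}5.png",im)
a=cv2.imread("pics/scene5.png")[180:275,100:265];b=cv2.imread("pics/top5.png")[180:245,300:430]
cv2.imwrite("pics/z5.png",np.vstack([cv2.resize(a,(580,330),interpolation=2),cv2.resize(b,(580,270),interpolation=2)]))
E
python3 chk.py 5 blue green red yellow
```

```text
time_s: 35.4
tcp_pos: [0.5163, -0.2835, 0.0506]
tcp_rot: [0.706, 0.043, 0.706, -0.043]
force: [-0.1, -0.1, -0.8]
opening: 0.0814
time_s: 36.02
tcp_pos: [0.5171, -0.2841, 0.2034]
tcp_rot: [0.707, 0.042, 0.705, -0.044]
force: [1.2, 0.4, -0.2]
opening: 0.093
time_s: 36.65
tcp_pos: [0.5516, 0.0062, 0.2008]
tcp_rot: [0.706, 0.043, 0.706, -0.043]
force: [-0.2, 0.4, 0.6]
opening: 0.0935
time_s: 37.28
tcp_pos: [0.579, 0.237, 0.2002]
tcp_rot: [0.706, 0.042, 0.706, -0.041]
force: [-0.3, -0.8, 0.5]
opening: 0.0931
scene yellow [115.8 221. ] [19.5 24.4] [ 0.5201 -0.2827] caddy x,y mm 0.5 -93.3
scene red [152.9 218.1] [19.7 24.6] [ 0.5284 -0.2202] caddy x,y mm 1.0 -30.2
scene green [197.2 210.7] [ 5.7 16.2] [ 0.5306 -0.1458] caddy x,y mm -6.0 43.9
scene blue [226.1 212.4] [19.6 22.5] [ 0.5443 -0.0991] caddy x,y mm 1.8 91.9
top yellow [413.2 214.4] [19.1 22. ] [ 0.5145 -0.2797] caddy x,y mm -0.1 -89.1
top red [384.2 211.4] [18.6 22.9] [ 0.5216 -0.2158] caddy x,y mm -0.9 -24.8
top green [356.9 208.5] [17.4 18.8] [ 0.5288 -0.1555] caddy x,y mm -1.3 35.9
top blue [330.8 204.3] [16.5 18.3] [ 0.5385 -0.0979] caddy x,y mm 1.2 94.3
```

View pics/z5.png

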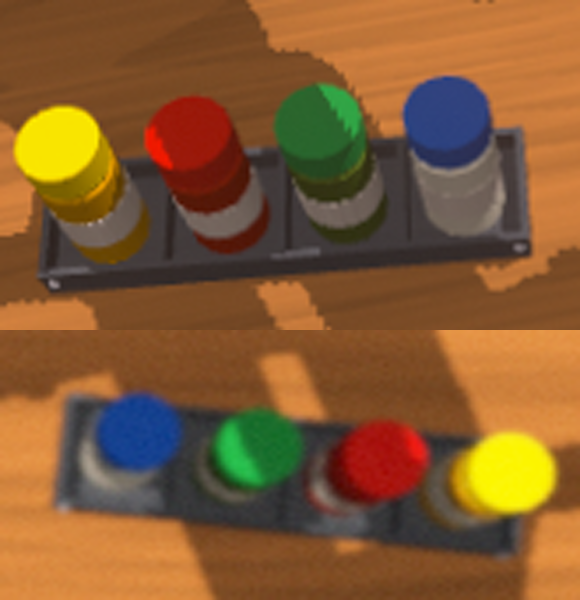

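All four stand upright in the order yellow, red, green, blue from the right. Green's scene fit is split by a shadow edge, so I'll redo it from the whole cap-top ellipse: crop (318,124) in this picture.

```bash
python3 - <<'E'
from h import *
a=np.radians(-7.1)
def rep(n,p,cc):
    d=plane(n,p,.101)[0][:2]-cc;print(n,(1e3*(d@[np.cos(a),np.sin(a)])).round(1),(1e3*(d@[-np.sin(a),np.cos(a)])).round(1))
rep("scene",[100+318*165/580-.5,180+124*95/330-.5],(.5312,-.1901))
for p in[(138,432),(259,448),(380,460),(512,473)]: rep("top",[300+p[0]*130/580-.5,180+(p[1]-330)*65/270-.5],(.5256,-.1913))
s=robot.read_state();print(s["time_s"],s["force"])
robot.hand_in()
E
```

```text
scene 1.4 31.9
top 1.7 95.2
top 0.1 34.6
top 0.6 -25.7
top 1.2 -91.4
37.375 [ 0.61252919 -0.23701655 -0.74659121]
the job is handed in; nothing more can be done
```

All four jars are in the serving caddy in reverse order, and I handed the job in at about 37 s. From the caddy's left end they stand blue, green, red, yellow. Each jar was lowered until the wrist force showed it touching the floor, then released; none was dropped.

**Last checks:**
- **Upright and in place:** the final pictures show every jar upright in its own compartment, with the gripper well clear.
- **Scene camera:** each jar is within about 2 mm of its compartment centre in x and y.
- **Top camera:** agrees to within 2 mm in x. In y it differs by up to about 5 mm (worst is red), probably because of how I picked the cap centres. Both views are well inside the 12 mm tolerance.

**What disagreed:**
- **Camera offset:** the two cameras differed by about 5 mm in world x, and caddy rim heights triangulated up to 9 mm low. I used the mean x from the two cameras.
- **Green jar fit:** the automatic fit of the green cap in the scene view failed because a shadow edge crossed it. I re-measured from a cap centre picked by eye, which gave 1.4 mm in x and 31.9 mm in y against a target of 0 and 31.

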